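# Take out the extractor's filter for inspection

## Robot

A 6-joint arm with a two-finger parallel gripper is mounted at the origin on the work surface. World frame = base frame: x ahead of the robot, y to its left, z up, the work surface at z = 0. Lengths are in mm, angles in rad, forces in N, time in s.
With the tool pointing down it reaches from about 275 to 750 mm from the base axis. Payload 10.2 kg.
Tool frame: the origin (TCP) lies at the very end of the fingers, on their centre line; the grasp point (between the pads) lies 19 mm behind it; y points along the fingers, z is the direction in which the jaws open and shut, and the axes are right-handed (so a half turn about y gives the same grasp; the last joint's range is limited). The gripper opens to 85 mm and grips with 20 to 120 N. Pads are 22 mm wide; open, the fingers measure 114 mm over their backs; the gripper's body (76 mm by 85 mm) begins 54 mm behind the grasp point. The pads swing forward as they close: fully open they stand 13 mm farther back than shut.
Start: joints at [1.061, 0.313, 1.498, -0, 1.331, -0.223], TCP at [148.527, 503.558, 231.294] pointing down, gripper open.
Joint ranges: [-2.94, 2.94], [-0.97, 2.17], [0.19, 2.56], [-1.23, 4.37], [0.02, 3.11], [-2.88, 2.88]. Speed limits (rad/s): [2.39, 2.39, 3.01, 3.14, 3.14, 3.14].

## Interface

Orientations are given as a rotation vector (axis times angle).
In Python, from bench import bot, optics, job gives the robot as it stands.
- The arm moves only by the shell command python3 -m inch 'ROWS' [FORCE]. ROWS is JSON, a list of rows, each a list of 3 entries, a list of its own where there are three numbers: the shift along the tool's x, y, z in mm, then the turn, a rotation vector about the tool's x, y, z in degrees, then the opening, from -1 (shut) to 1 (fully open), so that 0 is half open. In form: [[[dx, dy, dz], [ax, ay, az], gripper], ...]. A call has 1 to 10 rows; each row is the pose to reach, as a shift and turn from the pose commanded when the call began, along the tool's axes at that moment; what a row does not reach only later rows make up. A row lasts 1/8 s, in which the tool goes at most 62.5 mm and 10.7 degrees, less where a joint would pass 70% of its speed; a pose out of reach is approached as far as the arm can. A call with a gripper value outside its range is refused whole. The fingers move at their own pace and stop on an object; FORCE is the grip in N (left out, the last holds). Time passes only in rows, so rows that repeat a pose let the fingers close. It gives the time, the measured TCP pose, the force and the opening at its end, in the units of the state.
- bot.get_obs(): the state, without advancing time (a new reading comes with each control period).
- optics.grab_frame(name): name is "scene" or "top" or "wrist"; returns a dict with "img" (400x640x3 uint8, red, green, blue), "K" (3x3 intrinsics, pixels), "k1" (the pictures are not rectified: a ray, as slopes to the right and down, at radius r is drawn at 1 + k1 r^2 times it, then the intrinsics apply), "rvec" (rotation vector, rad) and "tvec" (3), from world to camera coordinates, as OpenCV has them. Camera axes: x right, y down, z forward; pixel columns grow to the right and rows downward; lengths in mm; the calibration is good to about 2 mm. A picture is of the moment at which its call begins. There is no depth.
- job.finish_job(): hands the job in, once; it reports no verdict.
The state is a dict: "clock": time; "qpos": joint angles; "qd": joint speeds; "joint_torque": joint torques, N m; "ee_pos": TCP position; "ee_rot": TCP orientation; "wrist_force": force on the tool from outside, world axes, zero at the start; "ft_torque": the same for the moment, N m; "grip_width": finger opening in mm.
Only numpy, scipy, OpenCV 4.12 (cv2) and the standard library are available. Lean on these libraries where they do the work, as an engineer would, in place of code of your own. Each camera call takes 0.05 s, during which the arm holds its last target. There are 200 camera calls.

## Task

The small fume extractor on this repair bench is being serviced. First seat its black intake grille, which lies loose on the bench, flat and fully home in the matching keyed pocket of the service tray and let go of it; then lift the extractor's cover flap by its knob until it stays open, draw the filter plate up out of its slot by its tab, and hold it upright, centred over the round viewing light with its lower edge about 100 mm above the light. Finish while still holding the filter there in the gripper, with the flap left open and the grille still in its pocket; do not shift or upset the other things on the bench.

Things in the scene. Friction and masses are not known exactly. Their poses are not given: they have to be found in the camera images.
- grille: loose intake grille, black plastic, about 0.12 kg: flat base 80 x 56 mm (its x, y) and 14 mm thick, with a nose 20 mm wide (y) on the middle of one short side that reaches to 52 mm from the centre along +x (also 14 mm thick), and on top a grip rib 50 mm long (x), 12 mm thick (y), rising from 14 to 44 mm height. Origin: centre of the 80 x 56 mm base, on its underside; z up out of the rib.
- pocket (a point): centre of the floor of the pocket in the aluminium service tray (tray 150 x 116 mm, rim 18 mm above the bench; fixed). The pocket is 12 mm deep, its floor 6 mm above the bench, shaped as the grille's base and nose with 2.2 mm clearance all round; the nose recess points to this frame's +x. Seated, the grille's origin and axes coincide with this frame.
- extractor: fume extractor, grey housing 160 mm (x) x 170 mm (y) x 116 mm high, fixed to the bench; origin: centre of its underside, z up. Its open top (walls 6 mm thick) is a well with a floor 80 mm above the bench, covered by the flap. In the middle of that floor is a slot 104 mm (x) x 14 mm (y), 70 mm deep, in which the filter stands.
- flap (a joint): opening angle of the cover flap (rad): 0 shut, 2.2 fully open. It covers the whole top (160 x 170 x 6 mm, 0.12 kg, light hinge with little friction), hinged along the extractor's far (+x) edge, parallel to the extractor's y. Falls shut if let go below about 1.45, falls fully open and stays if let go above about 1.55. Upright, its free edge is about 277 mm above the bench; fully open it leans away beyond the far edge, its free edge 246 mm above the bench.
- flap_knob (a point): centre of the drum-shaped black knob on the flap: drum 22 mm in diameter and 26 mm long, its axis along y (parallel to the hinge), on a 10 mm stem; it can be pinched by its two flat ends, along y, and then swivels between the fingers. Shut, it stands 36 mm above the flap's underside, 152.5 mm above the bench; it lies 140 mm from the hinge line along the flap, 20 mm from its free edge. The frame turns with the flap.
- flap_hinge (a point): middle of the flap's hinge line, on the flap's underside, 116.5 mm above the bench, 80 mm from the extractor's centre along the extractor's +x. The frame turns with the flap; its y axis is the hinge line; opening turns it by the flap angle about +y.
- filter: filter plate, aluminium frame with pale pleated paper, about 0.12 kg, standing loose in the slot beneath the flap: 100 mm wide (x), 10 mm thick (y), 70 mm tall, with a pull tab 36 mm wide (x), 10 mm thick (y) on the middle of its top edge from 70 to 98 mm height. Origin: middle of its lower edge (10 mm above the bench in the slot); z up along the plate. In the slot its axes are those of the extractor and its tab stands 28 mm clear above the well floor, 8 mm below the rim.
- viewer: round viewing light, disc 100 mm in diameter and 14 mm high with a white top, fixed flat on the bench; origin: centre of its underside.
- bush: bystander: small brass bush, 28 mm in diameter, 20 mm high; origin at its underside
- bottle: bystander: white bottle, 68 mm in diameter, 190 mm tall; origin at its underside
- glass: bystander: drinking glass, 70 mm in diameter, 90 mm tall; origin at its underside
- torch: bystander: dark torch standing on its 48 mm head, 150 mm tall; origin at its underside
- screwdriver: bystander: screwdriver, 190 mm long, lying near the robot
- wrench: bystander: wrench, 170 mm long, lying near the robot
Not all that is in view belongs to the job. What is meant by the viewer is not red or turquoise, and is the larger of those in its own colour.

How it is judged:
By the outcome, as a careful person would: the job done as asked, in the order asked, and still so for the second after the job is handed in, while the arm keeps its last pose, push and grip.
It also fails if it takes over 72 s, if anything falls off the work surface, if the arm or the gripper's body presses on something with over 40 N, if the wrist force passes 120 N, or if a joint passes its speed limit or range.

## Working session

There is one attempt and no reset: what is moved stays moved. The work goes in short steps, Python scripts to look and compute and a shell command to move; the robot and the scene stay as the last step left them, time stands still between calls to the robot, and variables do not carry over. Pictures are saved under pics/ and viewed, about 8 in all and at most 12, crops included, and the job is handed in when it is done.

```bash
mkdir -p pics; ls
cat > h.py <<'E'
import numpy as np, cv2
from scipy.spatial.transform import Rotation as R
from bench import bot, optics, job
def grab(n, save=None):
    f=optics.grab_frame(n)
    if save: cv2.imwrite(f'pics/{save}.png', f['img'][:,:,::-1])
    return f
def ray(f,u,v):
    K=np.array(f['K']);k1=f['k1']
    d=np.array([(u-K[0,2])/K[0,0],(v-K[1,2])/K[1,1]])
    s=d.copy()
    for _ in range(20): s=d/(1+k1*(s@s))
    Rm=R.from_rotvec(np.ravel(f['rvec'])).as_matrix();t=np.ravel(f['tvec'])
    return -Rm.T@t, Rm.T@np.array([s[0],s[1],1])
def on(f,u,v,z):
    o,d=ray(f,u,v); return o+d*(z-o[2])/d[2]
def proj(f,p):
    Rm=R.from_rotvec(np.ravel(f['rvec'])).as_matrix();q=Rm@np.array(p,float)+np.ravel(f['tvec'])
    s=q[:2]/q[2]; s=s*(1+f['k1']*(s@s)); K=np.array(f['K'])
    return np.array([K[0,0]*s[0]+K[0,2],K[1,1]*s[1]+K[1,2]])
def tool():
    o=bot.get_obs(); return np.array(o['ee_pos']),R.from_rotvec(o['ee_rot']).as_matrix(),o
E
python3 - <<'E'
from h import *
np.set_printoptions(precision=3,suppress=True)
for n in ('scene','top','wrist'):
    f=grab(n,n+'0'); o,_=ray(f,0,0); print(n,o,f['k1'],np.array(f['K'])[0,0])
p,Rm,o=tool(); print(p,Rm,o)
a=[cv2.imread(f'pics/{n}0.png') for n in('scene','top')]
E
```

```text
pics
scene [1079.11  -561.566  815.521] 0.041047550929675145 445.81550473750616
top [ 365.017   11.29  1155.964] -0.06854059903092637 462.1708919454521
wrist [ 74.057 526.049 372.884] -0.04322226300310875 293.66110567636974
[148.439 503.392 230.896] [[ 0.959 -0.     0.283]
 [-0.283 -0.001  0.959]
 [-0.    -1.    -0.001]] {'clock': 0.15, 'qpos': array([ 1.061,  0.313,  1.498,  0.   ,  1.331, -0.223]), 'qd': array([ 0.001,  0.   , -0.003, -0.   ,  0.001,  0.   ]), 'joint_torque': array([  0.002, -41.237, -25.98 ,  -0.   ,   0.003,   0.   ]), 'ee_pos': array([148.439, 503.392, 230.896]), 'ee_rot': array([-1.56 ,  0.225, -0.225]), 'wrist_force': array([-0.315,  0.373, -0.166]), 'ft_torque': array([-0.019, -0.066,  0.009]), 'grip_width': 85.6520661528126}
```

View pics/top0.png

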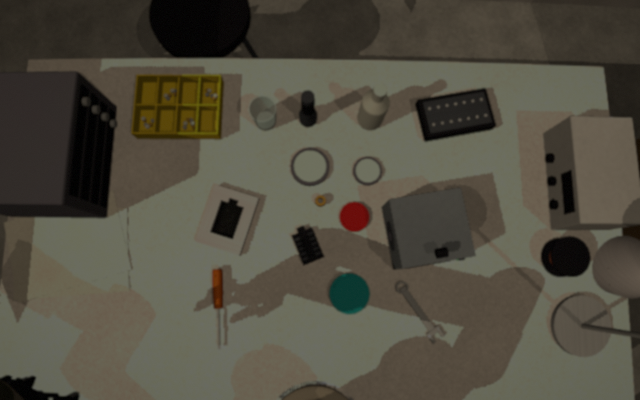

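View pics/scene0.png

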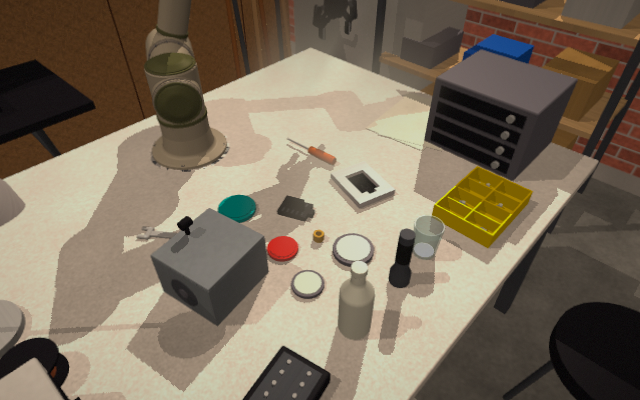

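Viewing-light candidates in the top view: red (355,216), turquoise (350,293), white (310,166) and white (367,170). The target is neither red nor turquoise, which leaves the two white ones. The disc at (310,166) looks larger, so I'll measure both and confirm in a crop.

Run:
```python
from h import *
np.set_printoptions(precision=1,suppress=True)
f=grab('top'); im=f['img']
c=im[140:310,185:485]; c=cv2.resize(c,None,fx=2.6,fy=2.6,interpolation=cv2.INTER_CUBIC); c=cv2.convertScaleAbs(c,alpha=1.6)
cv2.imwrite('pics/crop1.png',c[:,:,::-1])
g=cv2.cvtColor(im,cv2.COLOR_RGB2GRAY); hsv=cv2.cvtColor(im,cv2.COLOR_RGB2HSV)
def comps(m,z,lab,amin=25):
    n,l,st,ce=cv2.connectedComponentsWithStats(m.astype(np.uint8))
    for i in range(1,n):
        if st[i,4]<amin or not(180<ce[i,0]<500 and 90<ce[i,1]<330): continue
        pts=np.argwhere(l==i)[:,::-1]; w=np.array([on(f,u,v,z)[:2] for u,v in pts])
        hull=cv2.convexHull(w.astype(np.float32)); rc=cv2.minAreaRect(hull)
        print(lab,ce[i],st[i,4],'c',w.mean(0),'rect',np.array(rc[0]),np.array(rc[1]),round(rc[2],1))
comps(g<35,20,'dark')
comps((hsv[...,0]<8)&(hsv[...,1]>150)&(g>30),14,'red'); comps((hsv[...,0]>75)&(hsv[...,0]<100)&(hsv[...,1]>120),14,'turq')
for name,(u,v),r in(('big',(310,166),26),('small',(367,170),22)):
    sub=g[v-r:v+r,u-r:u+r]; print(name); print(sub[r,::1])
print(bot.get_obs()['clock'])
```

```text
dark [455.4 114.3] 2230 c [ 787.4 -363.6] rect [ 788.6 -362.2] [111.6 195.4] 11.2
dark [307.6 110.1] 425 c [792.6  22.3] rect [797.1  21.4] [90.1 41.3] 0.8
dark [226.8 218.5] 727 c [508.4 219.4] rect [512.2 218.3] [54.2 90.9] 73.2
dark [390.8 236.1] 174 c [ 468.1 -186.6] rect [ 468.9 -186.8] [76.1 14.8] 9.1
dark [307.3 245.2] 687 c [444.3  19.5] rect [447.5  21.1] [87.5 51.8] 22.2
dark [441.3 252. ] 128 c [ 429.6 -311.6] rect [ 429.3 -312. ] [24.  35.6] 11.2
red [354.1 216.2] 671 c [517.8 -96.6] rect [518.5 -96.4] [70.1 70.6] 89.9
turq [348.9 293.1] 1200 c [329.1 -83. ] rect [329.5 -83.3] [91.2 92.7] 0.2
big
[108 108 108 108 104  94  76  58  56  71  93 106 108 109 109 108 108 108
 109 109 108 107 108 108 108 108 108 108 108 108 108 109 108 108 108 108
 109 108 108 108 106  95  75  57  51  61  72  76  81  94 105 109]
small
[107 108 108 109 108 108 101  84  63  58  76  96 106 108 109 108 108 108
 108 108 107 108 108 108 108 108 108 108 108 109 108 108 108 105  90  69
  60  67  74  82  93 104 107 107]
0.2
```

View pics/crop1.png

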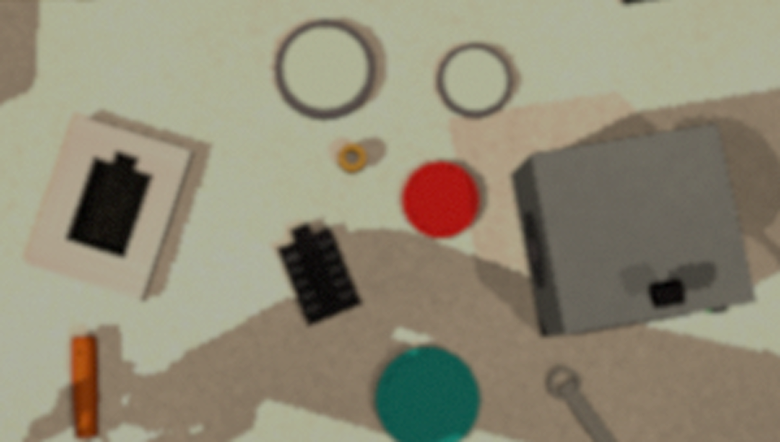

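Crop 1 confirms the larger white disc at crop (325,68), which is top (310,166); the smaller white one is at crop (475,80). The grille nose points up-left at crop (302,230), the pocket nose up-right at (125,158), and the flap knob is at (667,292). I'm now moving over the grille for a close look.

```bash
python3 -m inch '[[[421,0,-380],[0,-38.5,0],1],[[421,0,-380],[0,-38.5,0],1],[[421,0,-380],[0,-38.5,0],1],[[421,0,-380],[0,-38.5,0],1],[[421,0,-380],[0,-38.5,0],1],[[421,0,-380],[0,-38.5,0],1],[[421,0,-380],[0,-38.5,0],1],[[421,0,-380],[0,-38.5,0],1],[[421,0,-380],[0,-38.5,0],1],[[421,0,-380],[0,-38.5,0],1]]'
python3 -m inch '[[[0,0,0],[0,0,0],1]]'
python3 - <<'E'
from h import *
np.set_printoptions(precision=2,suppress=True)
p,Rm,o=tool(); print(p,Rm,o['qpos'],o['clock'])
f=grab('wrist','w1'); c,d=ray(f,320,200); print(c,d, proj(f,p))
# viewer: ellipse from ring in top
f=grab('top'); g=cv2.cvtColor(f['img'],cv2.COLOR_RGB2GRAY)
for u,v,r in((310,166,24),(367,170,19)):
    P=[]
    for a in np.linspace(0,2*np.pi,72,endpoint=False):
        rr=np.arange(r-14,r+2,.25); x=u+rr*np.cos(a); y=v+rr*np.sin(a)
        val=cv2.remap(g,x.astype(np.float32)[None],y.astype(np.float32)[None],cv2.INTER_LINEAR)[0].astype(int)
        i=np.argmax(val<85); P.append(on(f,x[i],y[i],14)[:2])
    (cc,ax,an)=cv2.fitEllipse(np.array(P,np.float32)); print('viewer',np.array(cc),np.array(ax))
E
```

```text
clock: 1.45
ee_pos: [445.7, 17.5, 231.2]
ee_rot: [-1.55, -0.3, 0.3]
wrist_force: [-0.4, 0.8, 1.2]
grip_width: 85.3
clock: 1.58
ee_pos: [445.5, 18.1, 230.9]
ee_rot: [-1.55, -0.299, 0.3]
wrist_force: [-0.8, 0.8, 0.4]
grip_width: 85.5
[445.51  18.1  230.86] [[ 0.93 -0.   -0.37]
 [ 0.37  0.    0.93]
 [-0.   -1.    0.  ]] [-0.22  0.14  1.72 -0.    1.28 -2.18] 1.575
[373.57  -9.39 372.97] [ 0.27  0.12 -0.96] [313.83 258.42]
viewer [646.26  15.78] [82.82 83.13]
viewer [ 636.2  -130.98] [62.46 62.66]
```

View pics/w1.png

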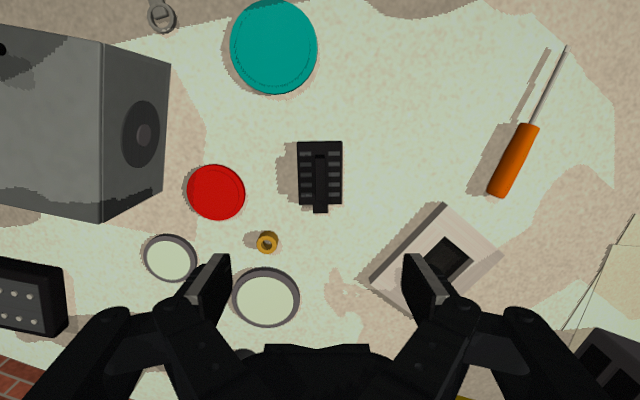

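Wrist view 1 shows the grille at about (320,178) with its nose down at (320,210), the tray at about (440,255) partly hidden by a finger, the bush at (267,242) and the extractor at left. I'll measure the grille edges from this frame.

```bash
cat >> h.py <<'E'
def dark(f,box,th,z,ctr,yaw):
    """dark mask in pixel box -> points on plane z in frame at ctr/yaw; prints rect"""
    g=cv2.cvtColor(f['img'],cv2.COLOR_RGB2GRAY); x0,y0,x1,y1=box
    m=np.zeros_like(g); m[y0:y1,x0:x1]=(g[y0:y1,x0:x1]<th)*255
    cs,_=cv2.findContours(m,cv2.RETR_EXTERNAL,cv2.CHAIN_APPROX_NONE); c=max(cs,key=cv2.contourArea)[:,0]
    w=np.array([on(f,u,v,z)[:2] for u,v in c])
    a=np.deg2rad(yaw); Q=(w-ctr)@np.array([[np.cos(a),-np.sin(a)],[np.sin(a),np.cos(a)]])
    return c,w,Q
E
python3 - <<'E'
from h import *
np.set_printoptions(precision=1,suppress=True)
f=grab('wrist'); 
c,w,Q=dark(f,(285,130,355,225),50,14,np.array([445,20]),22)
for lo,hi in((-36,-20),(-20,0),(0,20),(20,36)):
    s=Q[(Q[:,0]>lo)&(Q[:,0]<hi)]; print(lo,'left',np.median(s[s[:,1]>0,1]),'right',np.median(s[s[:,1]<0,1]))
for lo,hi in((-26,-14),(-8,8),(14,26)):
    s=Q[(Q[:,1]>lo)&(Q[:,1]<hi)]; print('y',lo,'front',np.median(s[s[:,0]>0,0]),'back',np.median(s[s[:,0]<0,0]))
s=Q[Q[:,0]>42]; print('nose',s[:,1].min(),s[:,1].max(),s[:,0].max())
# line fits for sides
for sg in(1,-1):
    s=Q[(sg*Q[:,1]>18)&(abs(Q[:,0])<30)]; print('slope deg',np.rad2deg(np.arctan(np.polyfit(s[:,0],s[:,1],1)[0])))
E
```

```text
-36 left 29.575301896728007 right -24.092669613887402
-20 left 29.981016644362285 right -23.365550729593636
0 left 29.37933569908872 right -23.604468541946286
20 left 29.571286611959287 right -22.75744897309849
y -26 front 23.702927355318838 back -25.163154410716775
y -8 front 49.95730643047479 back -39.658803120189155
y 14 front 37.69724796836125 back -39.676067806234684
nose -4.949032880504124 13.208259381964368 49.96007882786767
slope deg -0.3304261621962626
slope deg 1.0484832581135388
```

```bash
python3 -m inch '[[[-1,0,5.4],[0,-0.6,0],0],[[-1,60,5.4],[0,-0.6,0],0],[[-1,120,5.4],[0,-0.6,0],0],[[-1,170,5.4],[0,-0.6,0],0],[[-1,195,5.4],[0,-0.6,0],0],[[-1,211,5.4],[0,-0.6,0],0],[[-1,211,5.4],[0,-0.6,0],0]]' 40
python3 -m inch '[[[0,0,0],[0,0,0],-1],[[0,0,0],[0,0,0],-1],[[0,0,0],[0,0,0],-1],[[0,0,0],[0,0,0],-1],[[0,0,0],[0,0,0],-1]]' 40
python3 -m inch '[[[0,0,0],[0,0,0],-1],[[0,-30,0],[0,0,0],-1],[[0,-60,0],[0,0,0],-1],[[0,-80,0],[0,0,0],-1]]'
python3 -c "
from h import *
p,Rm,o=tool();print(p,Rm,o['clock'],o['qpos'])"
```

```text
clock: 2.6
ee_pos: [441.1, 25.5, 19.8]
ee_rot: [-1.547, -0.31, 0.313]
wrist_force: [0.6, -0.7, 0.6]
grip_width: 43.2
clock: 3.22
ee_pos: [442.5, 24.7, 21.3]
ee_rot: [-1.549, -0.312, 0.309]
wrist_force: [0.3, 1.3, 6.4]
grip_width: 11.0
clock: 3.72
ee_pos: [442.1, 24.6, 101.9]
ee_rot: [-1.549, -0.312, 0.309]
wrist_force: [-0.2, 0.5, -1.7]
grip_width: 11.0
[442.11219526  24.60478865 101.90932905] [[ 9.22742761e-01  1.72398207e-03 -3.85412538e-01]
 [ 3.85413660e-01 -3.61406364e-04  9.22743832e-01]
 [ 1.45150328e-03 -9.99998449e-01 -9.97931347e-04]] 3.725 [-2.10174790e-01  2.94067619e-01  1.90155043e+00  7.68165458e-06
  9.44213160e-01 -2.17663141e+00]
```

```bash
python3 -m inch '[[[222,-58,83],[0,39.4,0],-1],[[222,-58,83],[0,39.4,0],-1],[[222,-58,83],[0,39.4,0],-1],[[222,-58,83],[0,39.4,0],-1],[[222,-58,83],[0,39.4,0],-1],[[222,-58,83],[0,39.4,0],-1],[[222,-58,83],[0,39.4,0],-1]]'
python3 - <<'E'
from h import *
np.set_printoptions(precision=2,suppress=True)
p,Rm,o=tool(); print(p,Rm,o['clock'])
f=grab('wrist','w2'); c,d=ray(f,320,200); print(c,d, proj(f,p),[proj(f,[510,219,z]) for z in(6,18)])
E
```

```text
clock: 4.6
ee_pos: [614.0, 185.9, 158.2]
ee_rot: [-1.559, 0.23, -0.229]
wrist_force: [-0.8, -0.1, -1.3]
grip_width: 11.2
[613.96 185.86 158.19] [[ 0.96 -0.    0.29]
 [-0.29 -0.    0.96]
 [-0.   -1.   -0.  ]] 4.6
[539.8  208.88 300.35] [ 0.29 -0.07 -0.96] [315.18 259.61] [array([317.55,  74.73]), array([317.6 ,  73.21])]
```

View pics/w2.png

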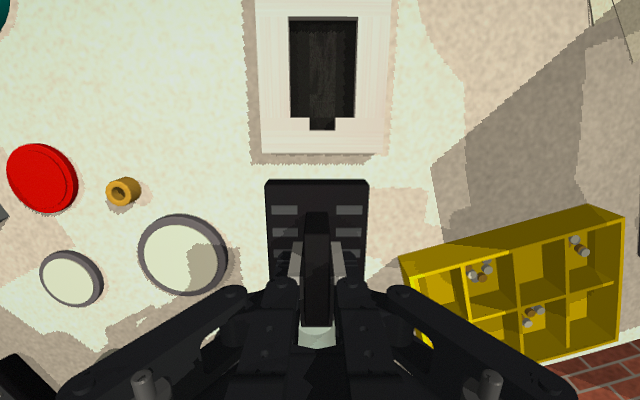

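Wrist view 2 shows the pocket at about (323,70) with its nose at (323,124), and the held grille with its back edge at y≈180. The viewer is the larger white disc at (183,253). I'll measure the pocket and the grille in the hand from this frame.

Run:
```python
from h import *
np.set_printoptions(precision=1,suppress=True)
f=grab('wrist'); p,Rm,o=tool()
c,w,Q=dark(f,(275,5,375,140),100,18,np.array([510,219]),-16.8)
def edges(Q,xs,ny):
    for lo,hi in xs:
        s=Q[(Q[:,0]>lo)&(Q[:,0]<hi)]; print('x',lo,'L',np.median(s[s[:,1]>0,1]),'R',np.median(s[s[:,1]<0,1]))
    for lo,hi in ny:
        s=Q[(Q[:,1]>lo)&(Q[:,1]<hi)]; print('y',lo,'F',np.median(s[s[:,0]>0,0]),'B',np.median(s[s[:,0]<0,0]))
    for sg in(1,-1):
        s=Q[(sg*Q[:,1]>18)&(abs(Q[:,0])<30)]; print('slope',np.rad2deg(np.arctan(np.polyfit(s[:,0],s[:,1],1)[0])))
edges(Q,((-34,-10),(-10,10),(10,34)),((-22,-16),(-6,6),(16,22)))
s=Q[Q[:,0]>46]; print('nose',s[:,1].min(),s[:,1].max(),s[:,0].max())
s=Q[(Q[:,0]<-30)&(abs(Q[:,1])<22)]; print('backslope',np.polyfit(s[:,1],s[:,0],1))
# held grille in tool frame (x,z)
g=cv2.cvtColor(f['img'],cv2.COLOR_RGB2GRAY)
zt=p[2]-20.5+14
a=Rm
def tl(u,v,z): return Rm.T@(on(f,u,v,z)-p)
for v in(195,205,215,230,245,260):
    r=np.where(g[v,240:400]<70)[0]+240; print(v,r.min(),r.max(),'tool z',tl(r.min()-.5,v,zt)[2],tl(r.max()+.5,v,zt)[2])
for u in(280,290,340,355):
    col=g[165:200,u].astype(int); i=165+np.argmax(col<80); print(u,i,'tool x lower edge',tl(u,i-.5,zt-14)[0], 'top-face est', g[i:i+14,u])
```

```text
x -34 L 33.328402819763575 R -24.928605604809288
x -10 L 33.393943557748266 R -24.540728341224778
x 10 L 33.17492885609581 R -25.035779123222472
y -22 F 37.255317337820316 B -45.0833134184393
y -6 F 49.059992446269995 B -45.05776784377999
y 16 F 37.237024435524454 B -45.10733637329442
slope -0.1805010821638604
slope -0.18023787843585118
nose -6.936544132255126 15.587884178659037 49.06119084513095
backslope [ -0.  -45.1]
195 265 367 tool z -26.84043977826312 27.463354474496477
205 265 367 tool z -27.133344309210955 27.75094164448514
215 266 366 tool z -26.895343948574276 27.50747998633044
230 267 365 tool z -26.80836227027747 27.41199741588672
245 268 365 tool z -26.724957419542854 27.87829771450343
260 268 364 tool z -27.21385299573272 27.799286394059937
280 180 tool x lower edge -39.79018241323268 top-face est [ 4 18 19 15 20 28 33 34 33 33 33 34 35 32]
290 180 tool x lower edge -39.785396162613196 top-face est [ 9 16 17 18 20 30 33 34 34 34 34 34 32 33]
340 180 tool x lower edge -39.78028894507183 top-face est [ 8 14 17 12 21 27 32 33 32 32 32 32 33 33]
355 180 tool x lower edge -39.784871445328925 top-face est [ 9 16 17 15 21 29 33 31 32 33 31 32 31 32]
```

```bash
python3 -m inch '[[[-60,0,3],[0,0,0],-1],[[-113.5,0,5.5],[0,0.1,0],-1],[[-113.5,50,5.5],[0,0.1,0],-1],[[-113.5,90,5.5],[0,0.1,0],-1],[[-113.5,109,5.5],[0,0.1,0],-1],[[-113.5,112,5.5],[0,0.1,0],-1],[[-113.5,112,5.5],[0,0.1,0],-1],[[-113.5,112,5.5],[0,0.1,0],-1]]'
python3 - <<'E'
from h import *
np.set_printoptions(precision=2,suppress=True)
p,Rm,o=tool(); print(p,R.from_matrix(Rm).as_rotvec(),np.rad2deg(np.arctan2(Rm[1,0],Rm[0,0])),o['clock'],o['wrist_force'])
d=np.array([507.0,224.1,26.5])-p; print('tool shift to seat',Rm.T@d)
f=grab('wrist'); cv2.imwrite('pics/w3.png',cv2.resize(f['img'][130:400,180:460],None,fx=2.2,fy=2.2)[:,:,::-1])
E
```

```text
clock: 5.7
ee_pos: [508.2, 224.7, 47.4]
ee_rot: [-1.558, 0.229, -0.232]
wrist_force: [-0.7, -0.5, -1.2]
grip_width: 11.2
[508.18 224.7   47.39] [-1.56  0.23 -0.23] -16.838704800898665 5.7 [-0.69 -0.46 -1.19]
tool shift to seat [-0.99 20.89 -0.94]
```

View pics/w3.png

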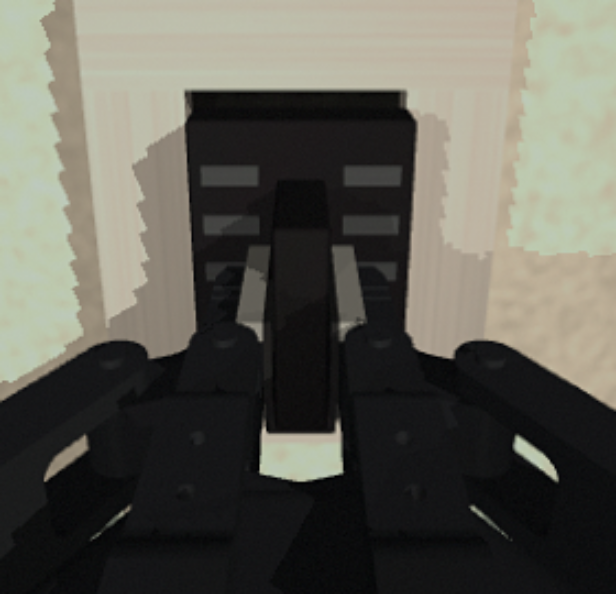

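View 3 shows the grille hovering over the pocket. The pocket back corners are at crop x 187 and 405, and the grille sides at 188 and 415, which implies about −1 to −1.6 mm along tool z. That agrees with the computed −0.9. I'm lowering it slowly.

```bash
python3 -m inch '[[[-1,0,-1.2],[0,0.1,0],-1],[[-1,5,-1.2],[0,0.1,0],-1],[[-1,9,-1.2],[0,0.1,0],-1],[[-1,12,-1.2],[0,0.1,0],-1],[[-1,14,-1.2],[0,0.1,0],-1]]'
python3 -m inch '[[[0,2,0],[0,0,0],-1],[[0,4,0],[0,0,0],-1],[[0,4,0],[0,0,0],-1]]'
```

```text
clock: 6.38
ee_pos: [506.3, 223.8, 32.0]
ee_rot: [-1.558, 0.232, -0.232]
wrist_force: [-0.7, -0.4, -0.8]
grip_width: 11.2
clock: 6.75
ee_pos: [506.3, 223.8, 28.2]
ee_rot: [-1.558, 0.232, -0.232]
wrist_force: [0.8, -0.7, -1.3]
grip_width: 11.3
```

```bash
python3 -m inch '[[[0,1.5,0],[0,0,0],-1],[[0,2.5,0],[0,0,0],-1],[[0,3,0],[0,0,0],-1],[[0,3,0],[0,0,0],-1]]'
```

```text
clock: 7.25
ee_pos: [506.5, 223.9, 27.3]
ee_rot: [-1.558, 0.231, -0.232]
wrist_force: [-8.3, -2.6, 20.4]
grip_width: 11.1
```

```bash
python3 -m inch '[[[0,-2,0],[0,0,0],-1],[[0,-2,0],[0,0,0],0],[[0,-2,0],[0,0,0],0],[[0,-2,0],[0,0,0],0],[[0,-30,0],[0,0,0],0],[[0,-90,0],[0,0,0],0],[[60,-140,0],[0,0,0],1],[[80,-150,0],[0,0,0],1]]'
python3 - <<'E'
from h import *
np.set_printoptions(precision=2,suppress=True)
p,Rm,o=tool(); print(p,o['clock'])
f=grab('wrist','w4'); a=f['img'][40:240,220:440]
print([proj(f,[507.3,224.3,z]) for z in(18,)])
b=grab('top','t4')['img'][170:280,380:490]
A=cv2.resize(a,(440,400),interpolation=cv2.INTER_CUBIC); B=cv2.convertScaleAbs(cv2.resize(b,(330,330),interpolation=cv2.INTER_CUBIC),alpha=1.6)
im=np.zeros((400,780,3),np.uint8); im[:,:440]=A; im[:330,445:775]=B; cv2.imwrite('pics/v4.png',im[:,:,::-1])
E
```

```text
clock: 8.25
ee_pos: [584.7, 200.1, 178.0]
ee_rot: [-1.557, 0.229, -0.235]
wrist_force: [-0.2, -0.1, 0.5]
grip_width: 77.2
[584.74 200.13 178.03] 8.25
[array([315.95, 105.26])]
```

View pics/v4.png

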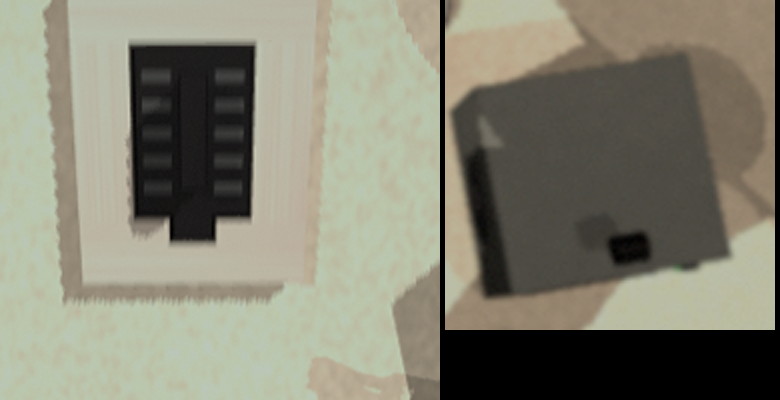

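View 4 shows the grille flat in the pocket with its rib, nose and an even gap visible at crop (192,140). On the right is the extractor with the knob at about top (441,253). I'm locating the extractor.

Run:
```python
from h import *
np.set_printoptions(precision=2,suppress=True)
f=grab('top')
q=[(380+(x-445)/3,170+y/3) for x,y in((485,88),(686,55),(730,258),(512,293))]
C=np.array([on(f,u,v,122.5)[:2] for u,v in q]); print(C,C.mean(0))
print('lens',[np.linalg.norm(C[i]-C[(i+1)%4]) for i in range(4)])
for i,j in((3,0),(2,1)): d=C[j]-C[i]; print('yaw x',np.rad2deg(np.arctan2(d[1],d[0])))
for i,j in((1,0),(2,3)): d=C[j]-C[i]; print('yaw y',np.rad2deg(np.arctan2(-d[0],d[1])))
print('knob',on(f,441.3,252.7,160))
p,Rm,o=tool()
k=on(f,441.3,252.7,160); a=np.deg2rad(9); t=np.array([k[0]+30,k[1]+5,330]); print('shift',Rm.T@(t-p))
```

```text
[[ 542.78 -176.2 ]
 [ 569.96 -332.35]
 [ 414.97 -359.22]
 [ 388.58 -193.38]] [ 479.07 -265.29]
lens [np.float64(158.49971433927706), np.float64(157.29814297327385), np.float64(167.92171443131545), np.float64(155.14917114060177)]
yaw x 6.357241523329756
yaw x 9.832955030074743
yaw y 9.873635287097699
yaw y 9.040712519515434
knob [ 420.09 -271.7   160.  ]
shift [   8.82 -154.75 -485.34]
```

```bash
python3 -m inch '[[[9,-155,-485],[0,-26.3,0],0],[[9,-155,-485],[0,-26.3,0],0],[[9,-155,-485],[0,-26.3,0],0],[[9,-155,-485],[0,-26.3,0],0],[[9,-155,-485],[0,-26.3,0],0],[[9,-155,-485],[0,-26.3,0],0],[[9,-155,-485],[0,-26.3,0],0],[[9,-155,-485],[0,-26.3,0],0],[[9,-155,-485],[0,-26.3,0],0],[[9,-155,-485],[0,-26.3,0],0]]'
python3 - <<'E'
from h import *
np.set_printoptions(precision=2,suppress=True)
p,Rm,o=tool(); print(p,o['clock'],o['qpos'])
f=grab('wrist','w5'); print(proj(f,[420,-272,152.5]),[proj(f,[479+x,-264+y,122.5]) for x in(-80,80) for y in(-85,85)])
E
```

```text
clock: 9.65
ee_pos: [450.0, -265.5, 329.4]
ee_rot: [-1.565, -0.127, 0.129]
wrist_force: [0.6, -0.7, -0.3]
grip_width: 42.4
[ 449.97 -265.51  329.37] 9.65 [-0.76  0.26  1.32  0.    1.57 -2.49]
[313.53 154.33] [array([250.73, 121.9 ]), array([394.23, 145.96]), array([238.95, 246.29]), array([365.66, 264.87])]
```

View pics/w5.png

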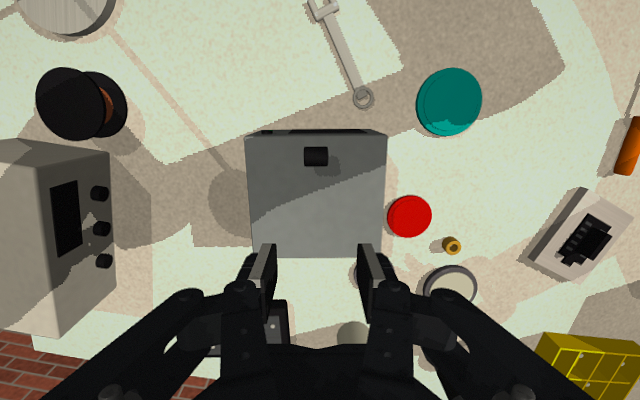

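Wrist view 5 shows the flap roughly square to the tool: left edge u≈247–252, right edge ≈385, near edge v≈137, far edge v≈258, and the knob at (316,156).

Run:
```python
from h import *
np.set_printoptions(precision=1,suppress=True)
f=grab('wrist'); p,Rm,o=tool(); g=cv2.GaussianBlur(cv2.cvtColor(f['img'],cv2.COLOR_RGB2GRAY),(3,3),0).astype(int)
def edge(arr,lo,hi): s=arr[lo:hi]; d=np.abs(np.diff(s)); return lo+np.argmax(d)+.5
L=[(edge(g[v],238,262),v) for v in range(145,250,5)]; Rr=[(edge(g[v],374,396),v) for v in range(145,245,5)]
F=[(u,edge(g[:,u],248,268)) for u in range(285,350,5)]
N=[(u,edge(g[:,u],133,143)) for u in range(265,380,5)]
E={}
for n,P in(('L',L),('R',Rr),('F',F),('N',N)):
    w=np.array([on(f,u,v,122.5)[:2] for u,v in P],np.float32)
    vx,vy,x,y=cv2.fitLine(w,cv2.DIST_HUBER,0,.01,.01).ravel(); 
    if vx<0 and n in'LR' : vx,vy=-vx,-vy
    if vy<0 and n in'FN': vx,vy=-vx,-vy
    E[n]=(np.array([x,y]),np.array([vx,vy])); res=np.abs((w-[x,y])@[-vy,vx]); print(n,'yaw',np.rad2deg(np.arctan2(vy,vx) if n in'LR' else np.arctan2(-vx,vy)),'res',np.median(res),res.max())
yaw=np.mean([np.arctan2(E[n][1][1],E[n][1][0]) for n in'LR']); ex=np.array([np.cos(yaw),np.sin(yaw)]); ey=np.array([-ex[1],ex[0]])
print('y:',E['L'][0]@ey,E['R'][0]@ey,'x:',E['F'][0]@ex,E['N'][0]@ex)
c=ex*((E['F'][0]@ex+E['N'][0]@ex)/2)+ey*((E['L'][0]@ey+E['R'][0]@ey)/2); print('yaw',np.rad2deg(yaw),'centre',c, 'knob pred',c-60*ex,'hinge',c+80*ex)
cc,w,Q=dark(f,(298,140,334,172),28,160,c-60*ex,np.rad2deg(yaw)); print('knob Q',Q.min(0),Q.max(0),cc.min(0),cc.max(0))
print('tool yaw',np.rad2deg(np.arctan2(Rm[1,0],Rm[0,0])))
```

```text
L yaw 9.971095 res 0.40599993 1.7582107
R yaw 11.280834 res 0.94861007 11.972005
F yaw 9.354877 res 0.009569943 1.4559026
N yaw 9.828913 res 0.26817927 1.7617615
y: -428.50253 -258.2117 x: 503.8805 343.5078
yaw 10.625964 centre [ 479.7 -259.3] knob pred [ 420.8 -270.4] hinge [ 558.4 -244.6]
knob Q [ -9.6 -12.1] [10.  12.7] [303 147] [326 165]
tool yaw 9.46019169522297
```

Flap measures 170.3 × 160.4 mm against 170 × 160 given. Extractor centre is about (480,−259) at yaw ≈9.8°, and the knob is at (421,−270), matching the expected position. I'm descending to the knob.

```bash
python3 -m inch '[[[-29.5,0,0.5],[0,-0.4,0],0],[[-29.5,60,0.5],[0,-0.4,0],0],[[-29.5,120,0.5],[0,-0.4,0],0],[[-29.5,165,0.5],[0,-0.4,0],0],[[-29.5,185,0.5],[0,-0.4,0],0],[[-29.5,198,0.5],[0,-0.4,0],0],[[-29.5,198,0.5],[0,-0.4,0],0]]' 20
python3 -m inch '[[[0,0,0],[0,0,0],-1],[[0,0,0],[0,0,0],-1],[[0,0,0],[0,0,0],-1],[[0,0,0],[0,0,0],-1],[[0,0,0],[0,0,0],-1]]' 25
```

```text
clock: 10.62
ee_pos: [421.2, -269.4, 131.9]
ee_rot: [-1.566, -0.134, 0.135]
wrist_force: [0.2, 0.6, -0.6]
grip_width: 43.1
clock: 11.25
ee_pos: [421.6, -271.0, 133.3]
ee_rot: [-1.569, -0.135, 0.132]
wrist_force: [2.5, -4.1, 6.8]
grip_width: 25.9
```

```bash
python3 -m inch '[[[5,-14,0],[0,0,0],-1],[[10,-27,0],[0,0,0],-1],[[17,-40,0],[0,0,0],-1],[[25,-52,0],[0,0,0],-1],[[35,-63,0],[0,0,0],-1],[[45,-73,0],[0,0,0],-1],[[56,-82,0],[0,0,0],-1],[[68,-89.5,0],[0,0,0],-1],[[68,-89.5,0],[0,0,0],-1]]'
```

```text
clock: 12.38
ee_pos: [488.0, -259.5, 222.1]
ee_rot: [-1.568, -0.133, 0.135]
wrist_force: [-1.5, -7.0, 2.0]
grip_width: 25.6
```

```bash
python3 -m inch '[[[13,-6,0],[0,0,0],-1],[[26.5,-12,0],[0,0,0],-1],[[40,-15.5,0],[0,0,0],-1],[[54.5,-18,0],[0,0,0],-1],[[69,-19,0],[0,0,0],-1],[[83.5,-18.5,0],[0,0,0],-1],[[98,-16.5,0],[0,0,0],-1],[[112,-13.5,0],[0,0,0],-1],[[112,-13.5,0],[0,0,0],-1]]'
```

```text
clock: 13.5
ee_pos: [598.9, -240.3, 235.8]
ee_rot: [-1.568, -0.134, 0.134]
wrist_force: [1.3, -5.0, 4.2]
grip_width: 25.4
```

```bash
python3 -m inch '[[[10,3,0],[0,0,0],-1],[[20,7.5,0],[0,0,0],-1],[[27,11,0],[0,0,0],-1],[[33,14,0],[0,0,0],-1],[[33,14,0],[0,0,0],-1]]'
python3 -m inch '[[[0,0,0],[0,0,0],0.2],[[0,0,0],[0,0,0],0.2],[[0,0,0],[0,0,0],0.2],[[20,-30,0],[0,0,0],0.2],[[25,-80,0],[0,0,0],0.2],[[0,-130,0],[0,0,0],0.2],[[-40,-150,0],[0,0,0],0.2],[[-40,-150,0],[0,0,0],0.2]]'
python3 - <<'E'
from h import *
np.set_printoptions(precision=2,suppress=True)
p,Rm,o=tool(); print(p,o['clock'],o['qpos'])
s=grab('scene')['img'][160:340,120:380]; w=grab('wrist','w6')['img']
S=cv2.resize(s,(520,360)); W=cv2.resize(w,(280,175)); im=np.zeros((360,800,3),np.uint8); im[:,:520]=S; im[:175,520:]=W
cv2.imwrite('pics/v6.png',im[:,:,::-1])
E
```

```text
clock: 14.12
ee_pos: [631.9, -234.6, 221.5]
ee_rot: [-1.568, -0.135, 0.133]
wrist_force: [2.7, -5.4, 6.1]
grip_width: 25.9
clock: 15.12
ee_pos: [590.2, -241.4, 374.1]
ee_rot: [-1.569, -0.135, 0.13]
wrist_force: [1.2, 1.4, -1.0]
grip_width: 51.5
[ 590.2  -241.38  374.14] 15.125 [-0.57  0.55  0.78 -0.    1.8  -2.31]
```

View pics/v6.png

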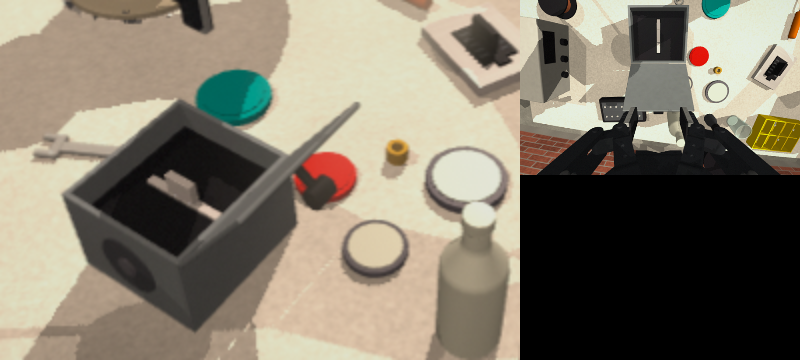

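View 6 shows the flap standing fully open, the filter tab clear at crop (185,187), and the tray, bush, discs and bottle undisturbed. I'm measuring the tab, and cross-checking the viewer from this wrist frame.

Run:
```python
from h import *
np.set_printoptions(precision=1,suppress=True)
f=grab('wrist'); p,Rm,o=tool(); g=cv2.cvtColor(f['img'],cv2.COLOR_RGB2GRAY)
u,v=proj(f,[479.7,-259.3,108]); print('pred',u,v)
x0,y0=int(u)-25,int(v)-50; sub=g[y0:y0+100,x0:x0+50]
m=(sub>110).astype(np.uint8); n,l,st,ce=cv2.connectedComponentsWithStats(m)
for i in range(1,n):
    if st[i,4]>20: print(st[i],ce[i]+[x0,y0])
big=1+np.argmax(st[1:,4]); ys,xs=np.where(l==big)
print('widths per row',[(y+y0,xs[ys==y].min()+x0,xs[ys==y].max()+x0) for y in np.unique(ys)[::3]])
a=np.deg2rad(9.8); ex=np.array([np.cos(a),np.sin(a)]); c0=np.array([479.7,-259.3])
w=np.array([on(f,x+x0,y+y0,108)[:2] for x,y in zip(xs,ys)])-c0
print('local z108 range',(w@ex).min(),(w@ex).max(),np.median(w@[-ex[1],ex[0]]))
# viewer white inner
u,v=proj(f,[646.3,15.8,14]); print('viewer pred',u,v)
hv=g[int(v)-40:int(v)+40,int(u)-40:int(u)+40]; n,l,st,ce=cv2.connectedComponentsWithStats((hv>120).astype(np.uint8)); 
for i in range(1,n):
    if st[i,4]>200: print(st[i],ce[i]+[int(u)-40,int(v)-40],on(f,*(ce[i]+[int(u)-40,int(v)-40]),14))
cv2.imwrite('pics/v7.png',cv2.resize(np.hstack([f['img'][y0:y0+100,x0:x0+50],f['img'][int(v)-50:int(v)+50,int(u)-50:int(u)+50]]),None,fx=4,fy=4)[:,:,::-1])
```

```text
pred 315.82289574780884 80.37926160622861
[ 22  14   8  52 412] [315.5  69.7]
[ 22  67   8  24 191] [315.5 108.4]
widths per row [(np.int64(44), np.int64(313), np.int64(319)), (np.int64(47), np.int64(313), np.int64(319)), (np.int64(50), np.int64(312), np.int64(319)), (np.int64(53), np.int64(312), np.int64(319)), (np.int64(56), np.int64(312), np.int64(319)), (np.int64(59), np.int64(312), np.int64(319)), (np.int64(62), np.int64(312), np.int64(319)), (np.int64(65), np.int64(312), np.int64(319)), (np.int64(68), np.int64(312), np.int64(319)), (np.int64(71), np.int64(312), np.int64(319)), (np.int64(74), np.int64(312), np.int64(319)), (np.int64(77), np.int64(312), np.int64(319)), (np.int64(80), np.int64(312), np.int64(319)), (np.int64(83), np.int64(312), np.int64(319)), (np.int64(86), np.int64(312), np.int64(319)), (np.int64(89), np.int64(312), np.int64(319)), (np.int64(92), np.int64(312), np.int64(319)), (np.int64(95), np.int64(312), np.int64(319))]
local z108 range -42.98781085325609 17.95685889748349 0.20854741101057794
viewer pred 449.6354457308843 210.6291492663771
[   0    0   80   80 4198] [448.1 209.6] [644.9  12.5  14. ]
[  20   19   46   44 1559] [451.5 210.6] [645.6  19.1  14. ]
```

View pics/v7.png

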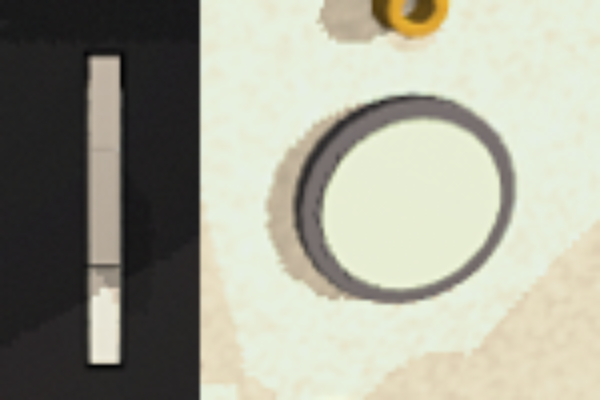

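View 7 shows the tab's far edge at crop v≈265, i.e. local x=+18 as expected, so the filter is centred. The viewer ellipse is at crop (410,198), giving (645.6,19) against (646.3,16) from the top camera.

```bash
python3 -m inch '[[[-60,0,0],[0,0,0],0],[[-112,0,1],[0,0,0],0],[[-112,60,1],[0,0,0],0],[[-112,120,1],[0,0,0],0],[[-112,180,1],[0,0,0],0],[[-112,230,1],[0,0,0],0],[[-112,265,1],[0,0,0],0],[[-112,280,1],[0,0,0],0],[[-112,288,1],[0,0,0],0],[[-112,288,1],[0,0,0],0]]' 50
python3 -m inch '[[[0,0,0],[0,0,0],-1],[[0,0,0],[0,0,0],-1],[[0,0,0],[0,0,0],-1],[[0,0,0],[0,0,0],-1],[[0,0,0],[0,0,0],-1]]' 50
```

```text
clock: 16.52
ee_pos: [481.3, -259.2, 83.7]
ee_rot: [-1.567, -0.134, 0.134]
wrist_force: [0.9, -0.4, 0.3]
grip_width: 42.5
clock: 17.15
ee_pos: [481.5, -259.5, 84.2]
ee_rot: [-1.568, -0.135, 0.133]
wrist_force: [-0.2, -0.8, 6.4]
grip_width: 9.2
```

Gripped, with width about equal to the tab thickness. I'm drawing it straight up slowly and watching the force.

```bash
python3 -m inch '[[[0,-8,0],[0,0,0],-1],[[0,-20,0],[0,0,0],-1],[[0,-35,0],[0,0,0],-1],[[0,-50,0],[0,0,0],-1],[[0,-65,0],[0,0,0],-1],[[0,-80,0],[0,0,0],-1],[[0,-100,0],[0,0,0],-1],[[0,-120,0],[0,0,0],-1],[[0,-135,0],[0,0,0],-1],[[0,-135,0],[0,0,0],-1]]'
python3 - <<'E'
from h import *
np.set_printoptions(precision=2,suppress=True)
p,Rm,o=tool(); print(p,Rm,o['qpos'])
print('to viewer', Rm.T@(np.array([646,17.5,188])-p))
E
```

```text
clock: 18.4
ee_pos: [481.2, -259.2, 219.3]
ee_rot: [-1.568, -0.135, 0.133]
wrist_force: [0.6, 0.2, -1.5]
grip_width: 9.0
[ 481.24 -259.24  219.28] [[ 0.99  0.   -0.17]
 [ 0.17 -0.    0.99]
 [ 0.   -1.   -0.  ]] [-0.71  0.37  1.45 -0.    1.32 -2.45]
to viewer [209.29  31.18 244.82]
```

```bash
python3 -m inch '[[[0,0,40],[0,0,0],-1],[[0,0,80],[0,0,0],-1],[[0,0,120],[0,0,0],-1],[[0,0,160],[0,0,0],-1],[[20,0,200],[0,0,0],-1],[[60,0,235],[0,0,0],-1],[[100,0,244.5],[0,0,0],-1],[[140,10,244.5],[0,0,0],-1],[[180,20,244.5],[0,0,0],-1],[[205,28,244.5],[0,0,0],-1]]'
python3 -m inch '[[[5,3,0],[0,0,0],-1],[[5.5,3.2,0],[0,0,0],-1],[[5.5,3.2,0],[0,0,0],-1],[[5.5,3.2,0],[0,0,0],-1]]'
python3 - <<'E'
from h import *
np.set_printoptions(precision=2,suppress=True)
p,Rm,o=tool(); print(p,o['clock'],o['wrist_force'],o['grip_width'])
fs=grab('scene'); ft=grab('top'); fw=grab('wrist')
ex=Rm[:,0]; b=p-1.5*ex-[0,0,74]; print('filter origin est',b)
for n,f in(('scene',fs),('top',ft)): print(n,'bottom corners',[proj(f,b+s*50*ex) for s in(-1,1)],'viewer',proj(f,[646,17.5,14]))
S=cv2.resize(fs['img'][130:310,230:430],(500,450)); T=cv2.convertScaleAbs(cv2.resize(ft['img'][120:220,260:360],(300,300)),alpha=1.6); W=cv2.resize(fw['img'],(240,150))
im=np.zeros((450,800,3),np.uint8); im[:,:500]=S; im[:300,500:]=T; im[300:,500:740]=W
cv2.imwrite('pics/v8.png',im[:,:,::-1])
E
```

```text
clock: 19.65
ee_pos: [642.4, 17.2, 188.3]
ee_rot: [-1.566, -0.132, 0.136]
wrist_force: [-0.6, 0.7, -1.3]
grip_width: 9.0
clock: 20.15
ee_pos: [646.6, 17.5, 187.8]
ee_rot: [-1.567, -0.134, 0.133]
wrist_force: [0.1, -0.5, -1.3]
grip_width: 9.2
[646.63  17.49 187.76] 20.15 [ 0.09 -0.51 -1.26] 9.160823571304531
filter origin est [645.15  17.23 113.76]
scene bottom corners [array([335.57, 209.32]), array([374.08, 226.5 ])] viewer [352.51 247.62]
top bottom corners [array([312.33, 176.54]), array([305.48, 135.42])] viewer [308.89 165.72]
```

View pics/v8.png

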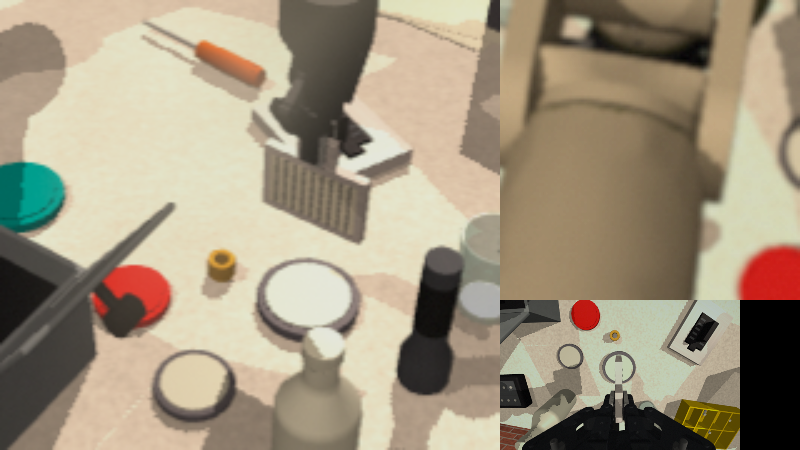

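View 8 shows the filter upright. Its bottom corners at crop (263,203) and (360,241) are scene (335,211) and (374,226), within 2 px of the prediction. The light at crop (308,292) is scene (353,247), against (352.5,247.6) predicted. The flap is open, the grille is in its pocket, and the bench is undisturbed. Handing in.

```bash
python3 -c "
from h import *
print(job.finish_job())"
```

```text
the job is handed in; nothing more can be done
None
```

The job is done and handed in at about 20 s on the robot's clock, with the gripper still holding the filter over the larger white viewing light.

- **Grille:** it is in the keyed pocket and released. The fingers stopped 6 mm higher than when they picked it up off the bench, the pocket floor's height, and the push on the floor reached about 20 N. A close picture afterwards showed it flat and in its pocket.
- **Flap:** I lifted it by its knob to about 1.85 rad and let go. It fell fully open and was still open in the last picture.
- **Filter:** it hangs upright with its lower edge at about z = 114 mm, 100 mm above the light's top. Its centre is estimated at (645, 17), in mm.
- **Last checks:** the filter's lower corners in the scene camera were within 2 pixels of prediction. The grip width read 9.2 mm and the wrist force −1.3 N, about the filter's weight. Nothing else in view had moved.
- **Disagreement:** the top and wrist cameras put the light's centre about 3 mm apart in y (15.8 and 19.1), so I used the mean. Centring is therefore good to about 2 mm.

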